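# Set the two-dial code on the condemned-parts lock box

## Robot

A 6-joint arm with a two-finger parallel gripper is mounted at the origin on the work surface. World frame = base frame: x ahead of the robot, y to its left, z up, the work surface at z = 0. Lengths are in m, angles in rad, forces in N, time in s.
With the tool pointing down it reaches from about 0.225 to 0.875 m from the base axis. Payload 3.4 kg.
Tool frame: the origin (TCP) lies at the centre of the arm's flange, where the gripper is bolted on; the fingertips stand manip.tcp_to_tips ahead of it and the grasp point (between the pads) lies 155 mm ahead of it (manip.tcp_to_tips is the distance from the TCP to the fingertips, in m); z points along the fingers, y is the line along which they close (so a half turn about z gives the same grasp; the last joint's range is limited). The gripper opens to 85 mm and grips with 20 to 120 N. Pads are 22 mm wide; open, the fingers measure 114 mm over their backs; the gripper's body (76 mm by 85 mm) begins 54 mm behind the grasp point. The pads swing forward as they close: fully open they stand 13 mm farther back than shut.
Start: joints at [1.018, 0.276, 1.505, -0, 1.361, -0.121], TCP at [0.241, 0.522, 0.405] pointing down, gripper open.
Joint ranges: [-2.89, 2.89], [-0.75, 2.08], [0.22, 2.7], [-1.18, 4.32], [0.11, 2.71], [-2.7, 2.7]. Speed limits (rad/s): [2.57, 2.57, 3.14, 3.14, 3.14, 3.14].

## Interface

Orientations are given as a unit quaternion [w, x, y, z].
In Python, from rig import sensors, imaging, manip gives the robot as it stands. The module is installed in compiled form; this text tells all that it offers.
- The arm moves only by the tool jog_arm, never from a script. Its argument "plan" is a list of rows, each an object of numbers: "dx", "dy", "dz": the shift along the tool's x, y, z in mm; "ax", "ay", "az": the turn, a rotation vector about the tool's x, y, z in units of 6 degrees (1.0 is 6 degrees); "grip": the closure, from 0 (fully open) to 1 (shut). A call has 1 to 20 rows; each row shifts and turns the commanded pose from where the row before left it, along the tool's axes as they then stand; what a row does not reach is not made up. A row lasts 1/12 s, in which the tool goes at most 41.7 mm and 7.16 degrees, less where a joint would pass 70% of its speed; a pose out of reach is approached as far as the arm can. A call is refused whole if a number of a shift passes 41.7 or a number of a turn 1, either way. A call with a gripper value outside its range is refused whole. The fingers move at their own pace and stop on an object; "grip_force" is the grip in N (left out, the last holds). Time passes only in rows, so rows that do not move let the fingers close. It gives the time, the measured TCP pose, the force, the opening and the grip force at its end, in the units of the state.
- sensors.get_state(): the state, without advancing time (a new reading comes with each control period).
- imaging.get_image(name): name is "scene" or "side" or "wrist"; returns a dict with "image" (480x640x3 uint8, red, green, blue), "K" (3x3 intrinsics, pixels), "extrinsics" (4x4, takes a point from world to camera coordinates). Camera axes: x right, y up, looking along -z (the intrinsics and any distortion apply to the point x, -y, -z); pixel columns grow to the right and rows downward; lengths in m; the calibration is good to about 2 mm. A picture is of the moment at which its call begins. There is no depth.
- manip.sign_off(): hands the job in; it is judged then, once.
The state is a dict: "clock": time; "qpos": joint angles; "qd": joint speeds; "effort": joint torques, N m; "position": TCP position; "ee_rot": TCP orientation; "contact_force": force on the tool from outside, world axes, zero at the start; "moment": the same for the moment, N m; "width": finger opening in m; "gripper_force": force on a finger pad.
Only numpy, scipy, OpenCV 4.12 (cv2) and the standard library are available. Lean on these libraries where they do the work, as an engineer would, in place of code of your own. Each camera call takes 0.05 s, during which the arm holds its last target. There are 200 camera calls.

## Task

Set the code on the grey steel lock box for condemned rotor parts: first turn the large dial until its pointer is at the fourth mark, and after that the small dial to its second mark. Marks count clockwise seen from above, the black radial bar being mark one and the round studs marks two to five. Leave the lone dial on the white timer as it is.

Things in the scene. Friction and masses are not known exactly. Their poses are not given: they have to be found in the camera images.
- large_dial_grip (a point): Large dial on the grey lock box (84 mm disc): point on its upright axis, 101 mm above the cart. x: along the bar towards its pointer (white nose; white line on bar top), z up; turns with the dial. Disc top at 79 mm; black grip bar 66 long, 14 wide, from 79 to 113 mm high: pinch across its width. Dial axes 134 mm apart; which is left varies.
- large_dial (a joint): angle of the large dial, rad, growing clockwise from above. 0: pointer at mark one (black radial bar, 14 mm); marks two to five: black 8 mm studs every 40 deg (0.698 rad) clockwise, on the plate outside the disc, lower than its top. Mark four = 2.094. Range -0.1 to 2.9; light friction (0.06 N m), no spring or clicks, stays where left.
- small_dial_grip (a point): Small dial on the grey lock box (50 mm disc): point on its upright axis, 101 mm above the cart. x: along the bar towards its pointer (white nose; white line on bar top), z up; turns with the dial. Disc top at 79 mm; black grip bar 44 long, 12 wide, from 79 to 113 mm high: pinch across its width. Dial axes 134 mm apart; which is left varies.
- small_dial (a joint): angle of the small dial, rad, growing clockwise from above. 0: pointer at mark one (black radial bar, 14 mm); marks two to five: black 8 mm studs every 40 deg (0.698 rad) clockwise, on the plate outside the disc, lower than its top. Mark two = 0.698. Range -0.1 to 2.9; light friction (0.06 N m), no spring or clicks, stays where left.
- timer_dial_nose (a point): tip of the pointer of the dial that must be left alone, a lone dial of middling size (68 mm disc, 54 mm bar, top 97 mm above the cart top) on the separate white timer, 120 x 110 mm; this point is 65 mm above the cart top and 34 mm from that dial's upright axis; its x axis points outwards from the axis.

How it is judged:
By the outcome, as a careful person would: the job done as asked, in the order asked, and still so for the second after the job is handed in, with the robot touching nothing.
It also fails if it takes over 40 s, if anything falls off the work surface, if the arm or the gripper's body presses on something with over 40 N, if the wrist force passes 120 N, or if a joint passes its speed limit or range.

## Working session

There is one attempt and no reset: what is moved stays moved. The work goes in short steps, Python scripts to look and compute and a tool call to move; the robot and the scene stay as the last step left them, time stands still between calls to the robot, and variables do not carry over. Pictures are saved under pics/ and viewed, at most 10 in all, crops included, and the job is handed in when it is done.

Besides the shell and the picture viewer there is one more tool, called after "Request:" by a JSON object that holds its "method" and its "body". jog_arm: Moves the arm, as the interface text tells. Its arguments: {"type":"object","properties":{"plan":{"type":"array"},"grip_force":{"type":"number"}},"required":["plan"]}

```bash
mkdir -p pics; cat > h.py <<'E'
import numpy as np, cv2
from rig import sensors, imaging, manip
def ray(c,u,v):
    K,E=np.array(c["K"]),np.array(c["extrinsics"])
    d=np.array([(u-K[0,2])/K[0,0],-(v-K[1,2])/K[1,1],-1.])
    R=E[:3,:3]; return -R.T@E[:3,3], R.T@d
def onz(c,u,v,z):
    o,d=ray(c,u,v); return o+d*(z-o[2])/d[2]
def pix(c,p):
    K,E=np.array(c["K"]),np.array(c["extrinsics"]); q=E[:3,:3]@np.array(p)+E[:3,3]
    return K[0,0]*q[0]/-q[2]+K[0,2], K[1,1]*-q[1]/-q[2]+K[1,2]
def save(c,n): cv2.imwrite("pics/"+n,cv2.cvtColor(c["image"],cv2.COLOR_RGB2BGR))
E
python3 - <<'E'
from h import *
for n in("scene","wrist"):
    c=imaging.get_image(n); save(c,n+"0.png"); print(n,c.keys(),np.round(c["K"],1).tolist(),np.round(c["extrinsics"],3).tolist())
print(manip.tcp_to_tips); print(sensors.get_state())
E
```

```text
scene dict_keys(['image', 'K', 'extrinsics']) [[582.2, 0.0, 314.3], [0.0, 582.2, 244.3], [0.0, 0.0, 1.0]] [[-0.44, 0.898, -0.013, 0.234], [-0.773, -0.372, 0.514, 0.347], [0.457, 0.236, 0.858, -1.25], [0.0, 0.0, 0.0, 1.0]]
wrist dict_keys(['image', 'K', 'extrinsics']) [[382.8, 0.0, 327.5], [0.0, 382.8, 234.7], [0.0, 0.0, 1.0]] [[0.418, 0.908, -0.001, -0.575], [-0.873, 0.402, -0.275, 0.036], [-0.249, 0.116, 0.961, -0.378], [0.0, 0.0, 0.0, 1.0]]
0.1734
{'clock': 0.1, 'qpos': array([ 1.01800069e+00,  2.76553405e-01,  1.50598311e+00,  3.14388699e-05,
        1.36070626e+00, -1.20980911e-01]), 'qd': array([ 0.00222954, -0.00162993, -0.00449418,  0.00016783, -0.00113009,
        0.00049423]), 'effort': array([ 8.69022242e-04, -4.17705202e+01, -2.46406513e+01, -1.88627773e-04,
        5.76886101e-03,  2.56953865e-05]), 'position': array([0.24054639, 0.52207524, 0.40392296]), 'ee_rot': array([-2.87232905e-04,  2.14236953e-01,  9.76781371e-01, -7.73602693e-04]), 'contact_force': array([ 0.25570247, -1.56419012,  0.08023759]), 'moment': array([-0.03108526,  0.01752545, -0.04132534]), 'gripper_force': 0.0, 'width': 0.08562509282430626}
```

View pics/scene0.png

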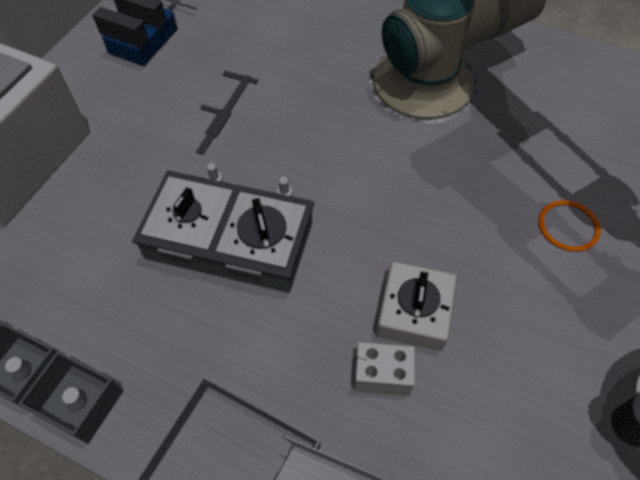

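View pics/wrist0.png

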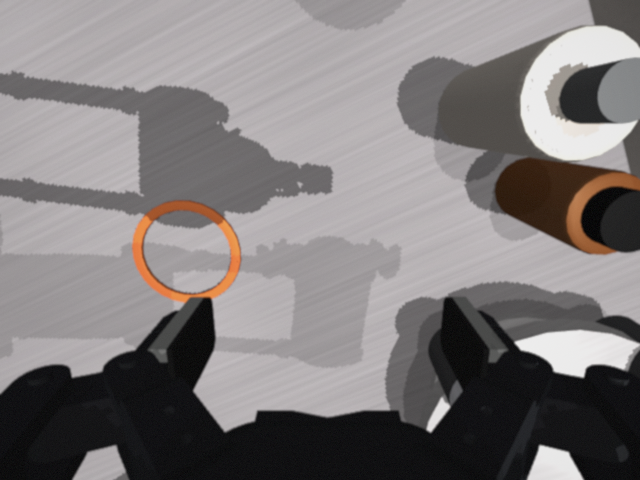

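The lock box is at about (225,228), with the large dial at (261,227) and the small dial at (187,207). The white timer is at (418,300). Two small posts stand at (213,172) and (285,186). The wrist view shows only the ring and a white round thing, so the dials aren't in it.

```bash
python3 - <<'E'
from h import *
c=imaging.get_image("scene")
L=onz(c,261,227,.079);S=onz(c,187,209,.079)
print("L",L,"S",S,"d",np.linalg.norm(L-S),"timer",onz(c,419,297,.06))
for p in((289,238),(204,217)): print("bar mark",onz(c,*p,.07))
for p in((285,180),(213,165)): print("post",onz(c,*p,.06),onz(c,p[0],p[1]+13,.0))
for n,p in dict(box=((170,175),(313,200),(135,238),(292,275))).items():
  for q in p: print(n,onz(c,*q,.07))
im=cv2.cvtColor(c["image"],cv2.COLOR_RGB2BGR)[150:300,120:320]
cv2.imwrite("pics/crop.png",cv2.resize(im,None,fx=4,fy=4,interpolation=cv2.INTER_CUBIC))
E
```

```text
L [ 0.51542666 -0.10589974  0.079     ] S [ 0.53814241 -0.237367    0.079     ] d 0.13341530922207095 timer [0.51252525 0.17635052 0.06      ]
bar mark [ 0.50959444 -0.05676976  0.07      ]
bar mark [ 0.53513353 -0.20710401  0.07      ]
post [ 0.39892271 -0.12275102  0.06      ] [ 0.3872418  -0.13262627  0.        ]
post [ 0.42542205 -0.25755888  0.06      ] [ 0.41573931 -0.27475604  0.        ]
box [ 0.48438163 -0.30973047  0.07      ]
box [ 0.42285215 -0.05480671  0.07      ]
box [ 0.6213127  -0.28928308  0.07      ]
box [ 0.56942592 -0.02035021  0.07      ]
```

View pics/crop.png

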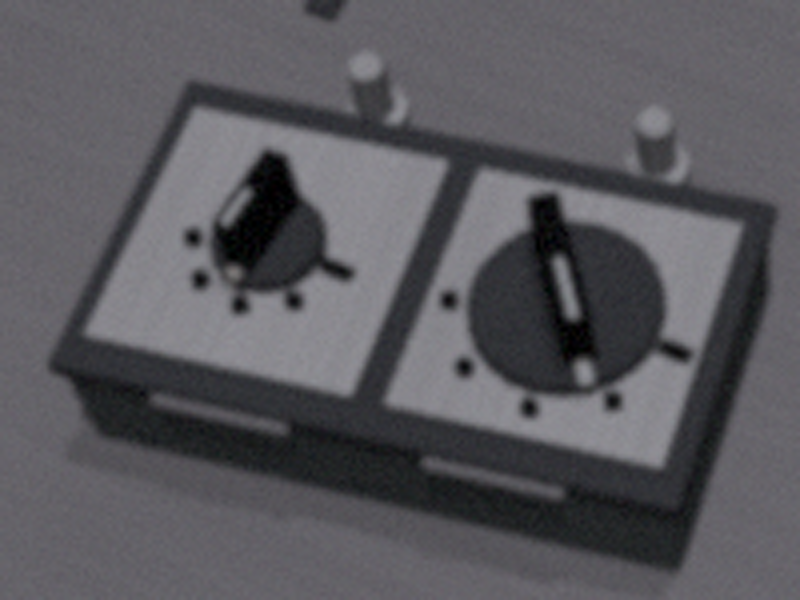

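The studs read clockwise from each black bar. The large pointer (nose at crop 585,370) sits between marks 2 and 3. The small pointer (nose 235,272) is close to mark 3. Next I compute the angles.

```bash
python3 - <<'E'
from h import *
c=imaging.get_image("scene")
f=lambda p,z:onz(c,p[0]/4+120-.4,p[1]/4+150-.4,z)
D={"L":dict(C=(567,308),st=[(676,350),(613,400),(530,408),(463,367),(448,299)],l=[(557,258),(575,318)],n=(585,372)),
"S":dict(C=(269,242),st=[(337,268),(293,300),(240,304),(200,279),(193,237)],l=[(250,193),(226,222)],n=(235,272))}
for k,d in D.items():
  C=f(d["C"],.079); print(k,"C",C.round(4))
  for z in(.06,.066,.072):
    s=np.array([f(p,z) for p in d["st"]])[:,:2]
    # circle centre fit from studs 2-5
    q=s[1:];A=np.c_[2*q,np.ones(4)];x=np.linalg.lstsq(A,(q**2).sum(1),rcond=None)[0]
    v=s-C[:2];print(z,"r",np.hypot(*v.T).round(3),"az",np.degrees(np.arctan2(v[:,1],v[:,0])).round(1),"fitC",x[:2].round(4))
  l=[f(p,.113) for p in d["l"]];v=l[1]-l[0];print("line az",np.degrees(np.arctan2(v[1],v[0])),np.linalg.norm(v),"mid",(l[0]+l[1])/2)
  v=f(d["n"],.085)-C;print("nose az",np.degrees(np.arctan2(v[1],v[0])),np.hypot(v[0],v[1]))
E
```

```text
L C [ 0.5145 -0.1058  0.079 ]
0.06 r [0.046 0.039 0.04  0.048 0.056] az [104.5  55.7   3.6 -43.2 -81.7] fitC [ 0.5051 -0.1139]
0.066 r [0.047 0.042 0.043 0.048 0.054] az [100.1  54.    6.4 -38.7 -78.1] fitC [ 0.5082 -0.1115]
0.072 r [0.048 0.045 0.046 0.049 0.052] az [ 96.   52.6   8.8 -34.3 -74.3] fitC [ 0.5113 -0.1092]
line az 42.6987001484098 0.030136265256306364 mid [ 0.5239784  -0.09751453  0.113     ]
nose az 41.36542888055211 0.03616924300880604
S C [ 0.5402 -0.2364  0.079 ]
0.06 r [0.026 0.019 0.024 0.034 0.042] az [114.2  52.3 -10.5 -53.5 -86.2] fitC [ 0.5308 -0.2472]
0.066 r [0.028 0.023 0.026 0.033 0.039] az [106.   51.5  -2.3 -46.  -81.6] fitC [ 0.5337 -0.2439]
0.072 r [0.03  0.028 0.029 0.032 0.036] az [ 98.9  51.    4.4 -38.3 -76.2] fitC [ 0.5367 -0.2406]
line az -3.3240915905608457 0.01664134006455134 mid [ 0.54783556 -0.23850271  0.113     ]
nose az -3.5326556205640385 0.022085334582632444
```

Request:
{"method": "jog_arm", "body": {"plan": [{"dx":-30,"dy":-26.8},{"dx":-30,"dy":-26.8},{"dx":-30,"dy":-26.8},{"dx":-30,"dy":-26.8},{"dx":-30,"dy":-26.8},{"dx":-30,"dy":-26.8},{"dx":-30,"dy":-26.8},{"dx":-30,"dy":-26.8},{"dx":-30,"dy":-26.8},{"dx":-30,"dy":-26.8},{"dx":-30,"dy":-26.8},{"dx":-30,"dy":-26.8},{"dx":-30,"dy":-26.8},{"dx":-30,"dy":-26.8},{"dx":-30,"dy":-26.8},{"dx":-30,"dy":-26.8},{"dx":-30,"dy":-26.8},{"az":1},{"az":1},{"az":1}]}}

```text
$.plan[0]: bad value
```

Request:
{"method": "jog_arm", "body": {"plan": [{"az":1},{"az":1},{"az":1},{"az":1},{"az":1},{"az":1},{"az":1},{"az":1},{"az":1},{"az":1},{"az":1},{"az":1},{"az":1},{"az":1},{"az":1},{"az":0.8},{"dz":0},{"dz":0},{"dz":0}]}}

```text
$.plan[0]: bad value
```

```bash
python3 - <<'E'
from h import *
c=imaging.get_image("wrist"); save(c,"wrist1.png"); s=sensors.get_state(); print(s["clock"],s["position"],s["ee_rot"],s["qpos"])
print("pred L",pix(c,[.5145,-.1058,.079]),"S",pix(c,[.5402,-.2364,.079]))
E
```

```text
0.25 [0.24060427 0.52215511 0.4042857 ] [-1.46321896e-04  2.14218186e-01  9.76785738e-01 -4.12614966e-04] [ 1.01799703e+00  2.76278560e-01  1.50546687e+00  3.47145820e-06
  1.36072280e+00 -1.21017249e-01]
pred L (np.float64(-67.54107665343696), np.float64(648.0463624420313)) S (np.float64(-138.30458294668733), np.float64(690.7562607557144))
```

View pics/wrist1.png

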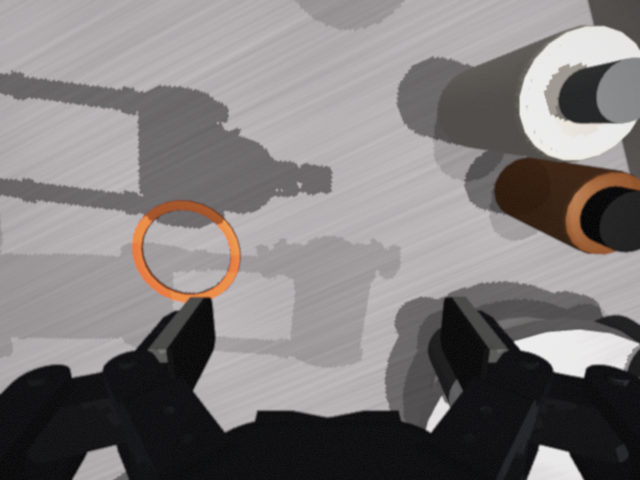

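The calls were refused, so nothing moved and the view is the same as before. Rows probably need every field, so I'll test with one row.

Request:
{"method": "jog_arm", "body": {"plan": [{"dx":-30,"dy":-26.8,"dz":0,"ax":0,"ay":0,"az":0,"grip":0}]}}

```text
clock: 0.33
position: [0.2557, 0.4893, 0.4042]
ee_rot: [-0.001, 0.212, 0.977, 0.002]
contact_force: [2.5, 0.2, 0.1]
width: 0.0856
gripper_force: 0.0
```

Request:
{"method": "jog_arm", "body": {"plan": [{"dx":-30,"dy":-26.8,"dz":0,"ax":0,"ay":0,"az":0,"grip":0},{"dx":-30,"dy":-26.8,"dz":0,"ax":0,"ay":0,"az":0,"grip":0},{"dx":-30,"dy":-26.8,"dz":0,"ax":0,"ay":0,"az":0,"grip":0},{"dx":-30,"dy":-26.8,"dz":0,"ax":0,"ay":0,"az":0,"grip":0},{"dx":-30,"dy":-26.8,"dz":0,"ax":0,"ay":0,"az":0,"grip":0},{"dx":-30,"dy":-26.8,"dz":0,"ax":0,"ay":0,"az":0,"grip":0},{"dx":-30,"dy":-26.8,"dz":0,"ax":0,"ay":0,"az":0,"grip":0},{"dx":-30,"dy":-26.8,"dz":0,"ax":0,"ay":0,"az":0,"grip":0},{"dx":-30,"dy":-26.8,"dz":0,"ax":0,"ay":0,"az":0,"grip":0},{"dx":-30,"dy":-26.8,"dz":0,"ax":0,"ay":0,"az":0,"grip":0},{"dx":-30,"dy":-26.8,"dz":0,"ax":0,"ay":0,"az":0,"grip":0},{"dx":-30,"dy":-26.8,"dz":0,"ax":0,"ay":0,"az":0,"grip":0},{"dx":-30,"dy":-26.8,"dz":0,"ax":0,"ay":0,"az":0,"grip":0},{"dx":-30,"dy":-26.8,"dz":0,"ax":0,"ay":0,"az":0,"grip":0},{"dx":-30,"dy":-26.8,"dz":0,"ax":0,"ay":0,"az":0,"grip":0},{"dx":-30,"dy":-26.8,"dz":0,"ax":0,"ay":0,"az":0,"grip":0},{"dx":0,"dy":0,"dz":0,"ax":0,"ay":0,"az":1,"grip":0},{"dx":0,"dy":0,"dz":0,"ax":0,"ay":0,"az":1,"grip":0},{"dx":0,"dy":0,"dz":0,"ax":0,"ay":0,"az":1,"grip":0}]}}

```text
clock: 1.92
position: [0.5134, -0.1062, 0.4042]
ee_rot: [-0.001, 0.368, 0.93, 0.0]
contact_force: [-0.3, 0.5, -0.2]
width: 0.0857
gripper_force: 0.0
```

Request:
{"method": "jog_arm", "body": {"plan": [{"dx":0,"dy":0,"dz":0,"ax":0,"ay":0,"az":1,"grip":0},{"dx":0,"dy":0,"dz":0,"ax":0,"ay":0,"az":1,"grip":0},{"dx":0,"dy":0,"dz":0,"ax":0,"ay":0,"az":1,"grip":0},{"dx":0,"dy":0,"dz":0,"ax":0,"ay":0,"az":1,"grip":0},{"dx":0,"dy":0,"dz":0,"ax":0,"ay":0,"az":1,"grip":0},{"dx":0,"dy":0,"dz":0,"ax":0,"ay":0,"az":1,"grip":0},{"dx":0,"dy":0,"dz":0,"ax":0,"ay":0,"az":1,"grip":0},{"dx":0,"dy":0,"dz":0,"ax":0,"ay":0,"az":1,"grip":0},{"dx":0,"dy":0,"dz":0,"ax":0,"ay":0,"az":1,"grip":0},{"dx":0,"dy":0,"dz":0,"ax":0,"ay":0,"az":1,"grip":0},{"dx":0,"dy":0,"dz":0,"ax":0,"ay":0,"az":1,"grip":0},{"dx":0,"dy":0,"dz":0,"ax":0,"ay":0,"az":1,"grip":0},{"dx":0,"dy":0,"dz":0,"ax":0,"ay":0,"az":1,"grip":0},{"dx":0,"dy":0,"dz":0,"ax":0,"ay":0,"az":1,"grip":0},{"dx":0,"dy":0,"dz":0,"ax":0,"ay":0,"az":1,"grip":0},{"dx":0,"dy":0,"dz":0,"ax":0,"ay":0,"az":0.8,"grip":0},{"dx":0,"dy":0,"dz":0,"ax":0,"ay":0,"az":0,"grip":0},{"dx":0,"dy":0,"dz":0,"ax":0,"ay":0,"az":0,"grip":0}]}}

```text
clock: 3.42
position: [0.5131, -0.105, 0.4046]
ee_rot: [-0.0, 0.932, 0.363, -0.0]
contact_force: [0.8, 0.3, -0.0]
width: 0.0854
gripper_force: 0.0
```

```bash
python3 - <<'E'
from h import *
c=imaging.get_image("wrist"); save(c,"wrist2.png"); s=sensors.get_state(); print(s["clock"],s["position"],s["ee_rot"],s["qpos"])
print("pred L",pix(c,[.5145,-.1058,.079]),"S",pix(c,[.5402,-.2364,.079]))
E
```

```text
3.4667 [ 0.5131317  -0.10496653  0.40464666] [-8.10773404e-05  9.31766910e-01  3.63057045e-01 -1.58969500e-05] [-3.34709556e-01  1.98740776e-01  1.61102432e+00  1.05734300e-04
  1.33195698e+00  4.92968313e-01]
pred L (np.float64(329.50076902192455), np.float64(217.73462931483417)) S (np.float64(464.7106402674958), np.float64(298.4288683024159))
```

View pics/wrist2.png

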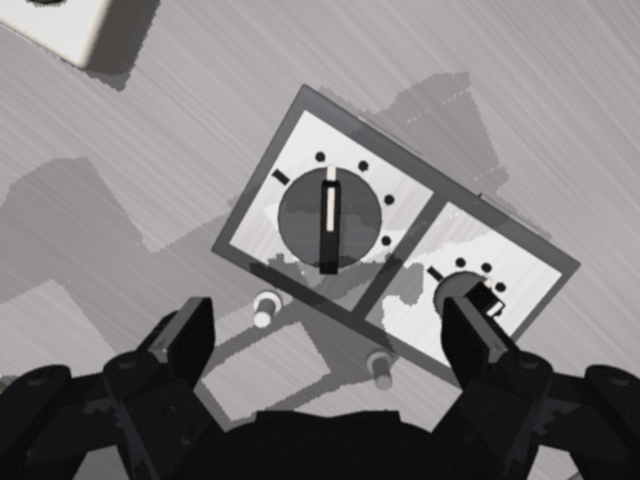

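The wrist view shows the large dial centred near (329,217) with its bar upright in the image and nose at (331,172). Its bar mark is at (281,177) and the studs at (320,157), (363,166), (389,200) and (386,240). The small dial, at (465,298), is partly hidden by the finger.

```bash
cat >> h.py <<'E'
def dark(c,pts,r=9,th=95):
    g=cv2.cvtColor(c["image"],cv2.COLOR_RGB2GRAY); out=[]
    for u,v in pts:
        w=(th-np.minimum(g[v-r:v+r+1,u-r:u+r+1].astype(float),th)); y,x=np.mgrid[v-r:v+r+1,u-r:u+r+1]
        out.append(((w*x).sum()/w.sum(),(w*y).sum()/w.sum()))
    return out
az=lambda v:np.degrees(np.arctan2(v[...,1],v[...,0])).round(1)
E
python3 - <<'E'
from h import *
c=imaging.get_image("wrist")
g=cv2.cvtColor(c["image"],cv2.COLOR_RGB2GRAY)
st=dark(c,[(281,177),(320,157),(363,166),(389,200),(386,240)],r=8); print(np.round(st,1))
for z in(.070,.073,.076):
    s=np.array([onz(c,*p,z) for p in st])[:,:2];q=s[1:];x=np.linalg.lstsq(np.c_[2*q,np.ones(4)],(q**2).sum(1),rcond=None)[0]
    print(z,"C",x[:2].round(4),"r",np.hypot(*(s-x[:2]).T).round(4),az(s-x[:2]))
ss=dark(c,[(435,273),(460,262),(487,267)],r=6); s2=np.array([onz(c,*p,.073) for p in ss])[:,:2]; print("S az",az(s2-[.5402,-.2364]),np.hypot(*(s2-[.5402,-.2364]).T))
# bright line on the bar & nose
m=((g>150)*255).astype(np.uint8)[150:240,318:345]
for lo,hi,z in((162,180,.085),(188,230,.113)):
    ys,xs=np.nonzero(g[lo:hi,324:338]>130); print(lo,xs.mean()+324,ys.mean()+lo,len(xs))
    f=np.polyfit(ys+lo,xs+324,1) if z>.1 else None
    if f is not None:
        a=onz(c,np.polyval(f,188),188,.113);b=onz(c,np.polyval(f,228),228,.113);print("line az",az(a-b),"len",np.linalg.norm(a-b),a,b)
    else: print("nose",onz(c,xs.mean()+324,ys.mean()+lo,z))
# bar ends
print("bar mid",onz(c,330,(181+272)/2,.1), "disc C",onz(c,(278+382)/2,(167+269)/2,.079),"disc diam",np.linalg.norm(onz(c,278,217,.079)-onz(c,382,217,.079)))
E
```

```text
[[280.5 176.8]
 [319.8 156.6]
 [362.8 165.5]
 [388.6 199.4]
 [385.6 240.5]]
0.07 C [ 0.5122 -0.1077] r [0.0513 0.0503 0.0502 0.0503 0.0502] [ 91.1  51.   11.1 -28.9 -69. ]
0.073 C [ 0.5127 -0.1072] r [0.0508 0.0498 0.0497 0.0498 0.0497] [ 91.1  51.   11.1 -28.9 -69. ]
0.076 C [ 0.5132 -0.1067] r [0.0503 0.0493 0.0492 0.0493 0.0492] [ 91.1  51.   11.1 -28.9 -69. ]
S az [94.2 51.6  8.5] [0.0319936  0.03039229 0.03089308]
162 330.7076923076923 169.66153846153847 195
nose [ 0.54326682 -0.08049153  0.085     ]
188 330.21527777777777 208.47569444444446 288
line az 41.0 len 0.028285463191896374 [ 0.53635534 -0.08674031  0.113     ] [ 0.51499453 -0.1052817   0.113     ]
bar mid [ 0.51351699 -0.10711878  0.1       ] disc C [ 0.51462906 -0.10624671  0.079     ] disc diam 0.08203009948117669
```

Request:
{"method": "jog_arm", "body": {"grip_force": 30, "plan": [{"dx":-0.7,"dy":1.4,"dz":36,"ax":0,"ay":0,"az":0.25,"grip":0},{"dx":0,"dy":0,"dz":36,"ax":0,"ay":0,"az":0,"grip":0.3},{"dx":0,"dy":0,"dz":36,"ax":0,"ay":0,"az":0,"grip":0.3},{"dx":0,"dy":0,"dz":26,"ax":0,"ay":0,"az":0,"grip":0.3},{"dx":0,"dy":0,"dz":11,"ax":0,"ay":0,"az":0,"grip":0.3},{"dx":0,"dy":0,"dz":0,"ax":0,"ay":0,"az":0,"grip":0.3},{"dx":0,"dy":0,"dz":0,"ax":0,"ay":0,"az":0,"grip":1},{"dx":0,"dy":0,"dz":0,"ax":0,"ay":0,"az":0,"grip":1},{"dx":0,"dy":0,"dz":0,"ax":0,"ay":0,"az":0,"grip":1},{"dx":0,"dy":0,"dz":0,"ax":0,"ay":0,"az":0,"grip":1},{"dx":0,"dy":0,"dz":0,"ax":0,"ay":0,"az":0,"grip":1},{"dx":0,"dy":0,"dz":0,"ax":0,"ay":0,"az":0,"grip":1}]}}

```text
clock: 4.52
position: [0.5137, -0.1061, 0.2612]
ee_rot: [0.0, 0.937, 0.35, 0.001]
contact_force: [-1.8, 2.3, 6.5]
width: 0.0134
gripper_force: 32.2
```

Request:
{"method": "jog_arm", "body": {"plan": [{"dx":0,"dy":0,"dz":0,"ax":0,"ay":0,"az":0.5,"grip":1},{"dx":0,"dy":0,"dz":0,"ax":0,"ay":0,"az":0.8,"grip":1},{"dx":0,"dy":0,"dz":0,"ax":0,"ay":0,"az":0.8,"grip":1},{"dx":0,"dy":0,"dz":0,"ax":0,"ay":0,"az":0.8,"grip":1},{"dx":0,"dy":0,"dz":0,"ax":0,"ay":0,"az":0.8,"grip":1},{"dx":0,"dy":0,"dz":0,"ax":0,"ay":0,"az":0.8,"grip":1},{"dx":0,"dy":0,"dz":0,"ax":0,"ay":0,"az":0.8,"grip":1},{"dx":0,"dy":0,"dz":0,"ax":0,"ay":0,"az":0.8,"grip":1},{"dx":0,"dy":0,"dz":0,"ax":0,"ay":0,"az":0.8,"grip":1},{"dx":0,"dy":0,"dz":0,"ax":0,"ay":0,"az":0.8,"grip":1},{"dx":0,"dy":0,"dz":0,"ax":0,"ay":0,"az":0.8,"grip":1},{"dx":0,"dy":0,"dz":0,"ax":0,"ay":0,"az":0.8,"grip":1},{"dx":0,"dy":0,"dz":0,"ax":0,"ay":0,"az":0.8,"grip":1},{"dx":0,"dy":0,"dz":0,"ax":0,"ay":0,"az":0.8,"grip":1},{"dx":0,"dy":0,"dz":0,"ax":0,"ay":0,"az":0.75,"grip":1},{"dx":0,"dy":0,"dz":0,"ax":0,"ay":0,"az":0,"grip":1},{"dx":0,"dy":0,"dz":0,"ax":0,"ay":0,"az":0,"grip":1},{"dx":0,"dy":0,"dz":0,"ax":0,"ay":0,"az":0,"grip":1}]}}

```text
clock: 6.02
position: [0.514, -0.1083, 0.2613]
ee_rot: [0.002, 0.968, -0.249, 0.002]
contact_force: [-1.9, -6.0, 3.8]
width: 0.0135
gripper_force: 31.9
```

Request:
{"method": "jog_arm", "body": {"plan": [{"dx":0,"dy":0,"dz":0,"ax":0,"ay":0,"az":0,"grip":0},{"dx":0,"dy":0,"dz":0,"ax":0,"ay":0,"az":0,"grip":0},{"dx":0,"dy":0,"dz":0,"ax":0,"ay":0,"az":0,"grip":0},{"dx":0,"dy":0,"dz":-10,"ax":0,"ay":0,"az":0,"grip":0},{"dx":0,"dy":0,"dz":-30,"ax":0,"ay":0,"az":0,"grip":0},{"dx":0,"dy":0,"dz":-35,"ax":0,"ay":0,"az":0,"grip":0},{"dx":0,"dy":0,"dz":-35,"ax":0,"ay":0,"az":0,"grip":0},{"dx":0,"dy":0,"dz":-35,"ax":0,"ay":0,"az":0,"grip":0},{"dx":21.1,"dy":24.9,"dz":0,"ax":0,"ay":0,"az":0,"grip":0},{"dx":21.1,"dy":24.9,"dz":0,"ax":0,"ay":0,"az":0,"grip":0},{"dx":21.1,"dy":24.9,"dz":0,"ax":0,"ay":0,"az":0,"grip":0},{"dx":21.1,"dy":24.9,"dz":0,"ax":0,"ay":0,"az":0,"grip":0},{"dx":0,"dy":0,"dz":0,"ax":0,"ay":0,"az":-0.9,"grip":0},{"dx":0,"dy":0,"dz":0,"ax":0,"ay":0,"az":-0.9,"grip":0},{"dx":0,"dy":0,"dz":0,"ax":0,"ay":0,"az":-0.8,"grip":0},{"dx":0,"dy":0,"dz":0,"ax":0,"ay":0,"az":-0.8,"grip":0},{"dx":0,"dy":0,"dz":0,"ax":0,"ay":0,"az":-0.8,"grip":0},{"dx":0,"dy":0,"dz":0,"ax":0,"ay":0,"az":0,"grip":0},{"dx":0,"dy":0,"dz":0,"ax":0,"ay":0,"az":0,"grip":0}]}}

```text
clock: 7.6
position: [0.5393, -0.2343, 0.4052]
ee_rot: [-0.0, 0.999, -0.034, 0.0]
contact_force: [0.0, -0.1, -0.1]
width: 0.0853
gripper_force: 0.0
```

```bash
python3 - <<'E'
from h import *
c=imaging.get_image("wrist"); save(c,"wrist3.png"); s=sensors.get_state(); print(s["clock"],s["position"],s["ee_rot"],s["qpos"])
print("pred L",pix(c,[.5135,-.1065,.079]),"S",pix(c,[.5402,-.2364,.079]))
E
```

```text
7.65 [ 0.53926583 -0.23428611  0.40509434] [ 7.50168465e-06  9.99439318e-01 -3.34814878e-02  1.99314757e-04] [-5.28219384e-01  2.95121700e-01  1.47623875e+00  1.79677662e-04
  1.36987425e+00  1.10951661e+00]
pred L (np.float64(174.13420576899946), np.float64(258.72025888352937)) S (np.float64(330.9303118048037), np.float64(216.5947351494034))
```

View pics/wrist3.png

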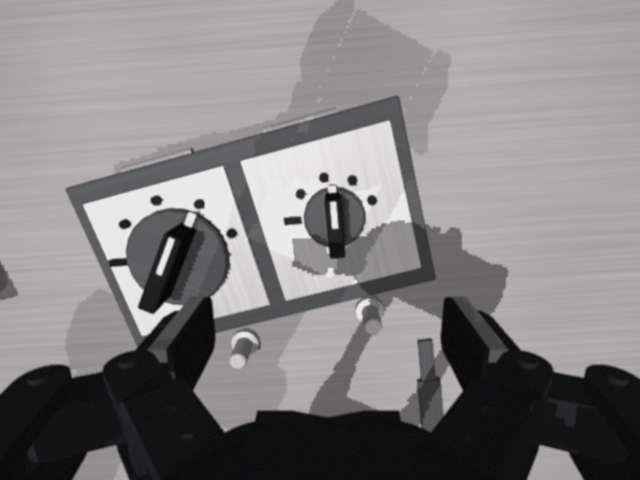

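The large nose at (190,220) now lines up with the fourth mark at (199,204). The small dial is at (334,217) with its nose at (332,188). Its bar mark is at (292,221) and its studs at (300,194), (324,178), (352,181) and (372,200).

```bash
cat > m.py <<'E'
from h import *
def meas(c,pts,seg,zp=.075,r=6,zt=.113):
    st=dark(c,pts,r); s=np.array([onz(c,*p,zp) for p in st])[:,:2]; q=s[1:]
    x=np.linalg.lstsq(np.c_[2*q,np.ones(4)],(q**2).sum(1),rcond=None)[0][:2]
    print("C",x.round(4),"r",np.hypot(*(s-x).T).round(4),"az",az(s-x))
    u,v,w,h=seg; g=cv2.cvtColor(c["image"],cv2.COLOR_RGB2GRAY)[v:v+h,u:u+w]
    n,l,S,_=cv2.connectedComponentsWithStats((g>130).astype(np.uint8)); k=1+np.argmax(S[1:,4]); ys,xs=np.nonzero(l==k)
    vx,vy,x0,y0=cv2.fitLine(np.c_[xs+u,ys+v].astype(np.float32),2,0,.01,.01).ravel()
    a=onz(c,x0+8*vx,y0+8*vy,zt);b=onz(c,x0-8*vx,y0-8*vy,zt); print("line px",x0,y0,S[k],"az",az(a-b),"mid",((a+b)/2).round(4))
E
python3 - <<'E'
from m import *
c=imaging.get_image("wrist")
print("L");meas(c,[(118,262),(124,224),(156,200),(199,204),(231,233)],(155,233,24,46))
print("S");meas(c,[(292,221),(300,194),(324,178),(352,181),(372,200)],(328,198,13,36))
E
```

```text
L
C [ 0.5132 -0.1087] r [0.0509 0.0496 0.0496 0.0497 0.0496] az [ 90.8  50.9  11.1 -28.8 -68.9]
line px 164.6854 255.85393 [  1   4  19  39 267] az -28.8 mid [ 0.5272 -0.1154  0.113 ]
S
C [ 0.5388 -0.2388] r [0.0338 0.0327 0.0328 0.0327 0.0328] az [ 90.8  50.9  10.9 -28.9 -68.7]
line px 333.60638 214.78723 [  2   3   9  28 188] az -179.3 mid [ 0.5494 -0.2386  0.113 ]
```

The large dial is on mark four (line −28.8°, stud −28.8°). The small pointer is at about 0.7° and its mark two is at 50.9°. Next I grip the small dial.

Request:
{"method": "jog_arm", "body": {"grip_force": 30, "plan": [{"dx":0,"dy":3.7,"dz":36,"ax":0,"ay":0,"az":-0.75,"grip":0},{"dx":0,"dy":0,"dz":36,"ax":0,"ay":0,"az":0,"grip":0.3},{"dx":0,"dy":0,"dz":36,"ax":0,"ay":0,"az":0,"grip":0.3},{"dx":0,"dy":0,"dz":26,"ax":0,"ay":0,"az":0,"grip":0.3},{"dx":0,"dy":0,"dz":11,"ax":0,"ay":0,"az":0,"grip":0.3},{"dx":0,"dy":0,"dz":0,"ax":0,"ay":0,"az":0,"grip":0.3},{"dx":0,"dy":0,"dz":0,"ax":0,"ay":0,"az":0,"grip":1},{"dx":0,"dy":0,"dz":0,"ax":0,"ay":0,"az":0,"grip":1},{"dx":0,"dy":0,"dz":0,"ax":0,"ay":0,"az":0,"grip":1},{"dx":0,"dy":0,"dz":0,"ax":0,"ay":0,"az":0,"grip":1},{"dx":0,"dy":0,"dz":0,"ax":0,"ay":0,"az":0,"grip":1},{"dx":0,"dy":0,"dz":0,"ax":0,"ay":0,"az":0,"grip":1}]}}

```text
clock: 8.7
position: [0.5397, -0.2388, 0.2617]
ee_rot: [0.001, 1.0, 0.007, 0.002]
contact_force: [-0.4, -0.6, 6.8]
width: 0.0114
gripper_force: 33.1
```

Gripped, with the tool at +0.8°. It now needs 50.1° counter-clockwise, which is −8.35 units.

Request:
{"method": "jog_arm", "body": {"plan": [{"dx":0,"dy":0,"dz":0,"ax":0,"ay":0,"az":-0.5,"grip":1},{"dx":0,"dy":0,"dz":0,"ax":0,"ay":0,"az":-0.8,"grip":1},{"dx":0,"dy":0,"dz":0,"ax":0,"ay":0,"az":-0.8,"grip":1},{"dx":0,"dy":0,"dz":0,"ax":0,"ay":0,"az":-0.8,"grip":1},{"dx":0,"dy":0,"dz":0,"ax":0,"ay":0,"az":-0.8,"grip":1},{"dx":0,"dy":0,"dz":0,"ax":0,"ay":0,"az":-0.8,"grip":1},{"dx":0,"dy":0,"dz":0,"ax":0,"ay":0,"az":-0.8,"grip":1},{"dx":0,"dy":0,"dz":0,"ax":0,"ay":0,"az":-0.8,"grip":1},{"dx":0,"dy":0,"dz":0,"ax":0,"ay":0,"az":-0.8,"grip":1},{"dx":0,"dy":0,"dz":0,"ax":0,"ay":0,"az":-0.8,"grip":1},{"dx":0,"dy":0,"dz":0,"ax":0,"ay":0,"az":-0.65,"grip":1},{"dx":0,"dy":0,"dz":0,"ax":0,"ay":0,"az":0,"grip":1},{"dx":0,"dy":0,"dz":0,"ax":0,"ay":0,"az":0,"grip":1},{"dx":0,"dy":0,"dz":0,"ax":0,"ay":0,"az":0,"grip":1}]}}

```text
clock: 9.87
position: [0.539, -0.2375, 0.2617]
ee_rot: [-0.0, 0.903, 0.429, 0.001]
contact_force: [-2.8, 2.2, 8.1]
width: 0.011
gripper_force: 33.5
```

Request:
{"method": "jog_arm", "body": {"plan": [{"dx":0,"dy":0,"dz":0,"ax":0,"ay":0,"az":0,"grip":0},{"dx":0,"dy":0,"dz":0,"ax":0,"ay":0,"az":0,"grip":0},{"dx":0,"dy":0,"dz":0,"ax":0,"ay":0,"az":0,"grip":0},{"dx":0,"dy":0,"dz":-10,"ax":0,"ay":0,"az":0,"grip":0},{"dx":0,"dy":0,"dz":-30,"ax":0,"ay":0,"az":0,"grip":0},{"dx":0,"dy":0,"dz":-35,"ax":0,"ay":0,"az":0,"grip":0},{"dx":0,"dy":0,"dz":-35,"ax":0,"ay":0,"az":0,"grip":0},{"dx":0,"dy":0,"dz":-35,"ax":0,"ay":0,"az":0,"grip":0},{"dx":0,"dy":0,"dz":0,"ax":0,"ay":0,"az":0,"grip":0},{"dx":0,"dy":0,"dz":0,"ax":0,"ay":0,"az":0,"grip":0}]}}

```text
clock: 10.7
position: [0.5394, -0.2384, 0.408]
ee_rot: [0.003, 0.903, 0.429, 0.002]
contact_force: [-1.3, -0.2, -0.1]
width: 0.0856
gripper_force: 0.0
```

```bash
python3 - <<'E'
from h import *
c=imaging.get_image("wrist"); save(c,"wrist4.png")
E
```

```text
(no output)
```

View pics/wrist4.png

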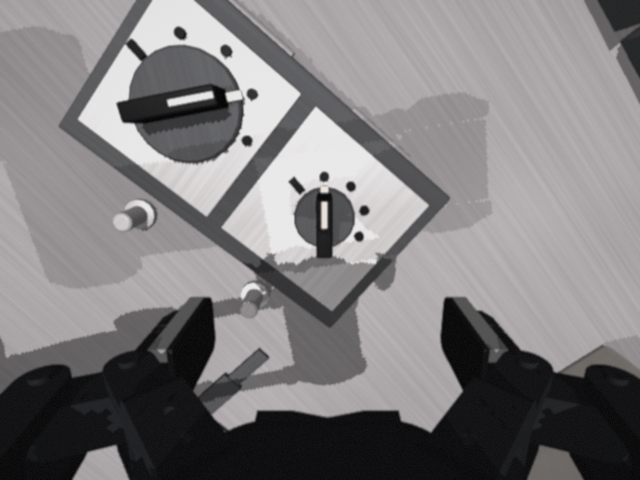

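The small nose at (324,190) points at its second mark, the stud at (324,177). The large nose at (233,97) points at mark four at (252,94).

```bash
python3 - <<'E'
from m import *
c=imaging.get_image("wrist")
print("L");meas(c,[(137,49),(180,33),(226,51),(252,94),(247,141)],(164,88,52,22))
print("S");meas(c,[(296,185),(324,177),(350,186),(364,210),(359,237)],(318,198,14,36))
E
```

```text
L
C [ 0.513  -0.1081] r [0.0507 0.0496 0.0496 0.0496 0.0496] az [ 91.   51.   11.1 -28.8 -68.9]
line px 191.81844 97.63415 [  5   2  47  16 369] az -29.0 mid [ 0.5271 -0.1153  0.113 ]
S
C [ 0.5386 -0.2383] r [0.0343 0.0326 0.0327 0.0326 0.0327] az [ 91.2  50.9  11.1 -29.  -68.6]
line px 326.1676 214.71509 [  5   4   7  27 179] az -128.2 mid [ 0.5453 -0.2298  0.113 ]
```

```bash
python3 -c "
from rig import manip; print(manip.sign_off())"
```

```text
the job is handed in; nothing more can be done
None
```

The job is handed in: the large dial was set to mark four first (within about 0.2°), then the small dial to mark two (within about 1°), and the white timer's dial was never approached; the arm was clear of everything at 10.7 s.

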